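Uncover the specimen plate and step it under the pointer

ROBOT

A 6-joint arm with a two-finger parallel gripper is mounted at the origin on the work surface. World frame = base frame: x ahead of the robot, y to its left, z up, the work surface at z = 0. Lengths are in mm, angles in rad, forces in N, time in s.
With the tool pointing down it reaches from about 350 to 775 mm from the base axis. Payload 7.3 kg.
Tool frame: the origin (TCP) lies between the finger pads; the fingertips stand 8 mm ahead of it and the grasp point (between the pads) lies 11 mm behind it; y points along the fingers, z is the direction in which the jaws open and shut, and the axes are right-handed (so a half turn about y gives the same grasp; the last joint's range is limited). The gripper opens to 92 mm and grips with 3 to 60 N. Pads are 19 mm wide; open, the fingers measure 130 mm over their backs; the gripper's body (75 mm by 190 mm) begins 47 mm behind the grasp point.
Start: joints at [-1.382, 0.342, 1.524, -0, 1.275, -0.146], TCP at [172.527, -495.861, 234.741] pointing down, gripper open.
Joint ranges: [-2.53, 2.53], [-0.77, 2.02], [0.04, 2.7], [-1, 4.14], [0.28, 2.66], [-3.11, 3.11]. Speed limits (rad/s): [2.57, 2.57, 3.14, 3.14, 3.14, 3.14].

INTERFACE

Orientations are given as [roll, pitch, yaw] about the fixed x, y, z axes, in that order (R = Rz(yaw) Ry(pitch) Rx(roll)).
In Python, from plant import bot, vision, job gives the robot as it stands. The module is installed in compiled form; this text tells all that it offers.
- The arm moves only by the tool arm_command, never from a script. Its argument "deltas" is a list of rows, each a list of 4 numbers: the shift along the tool's x, y, z in m, then the turn about the tool's y in degrees. In form: [[x, y, z, twist], ...]. A call has 1 to 5 rows; each row shifts and turns the commanded pose from where the row before left it, along the tool's axes as they then stand; what a row does not reach is not made up. A row lasts 1/10 s, in which the tool goes at most 50 mm and 8.59 degrees, less where a joint would pass 70% of its speed; a pose out of reach is approached as far as the arm can. A call is refused whole if a number of a shift passes 0.05 or a number of a turn 8.59, either way. A call with a gripper value outside its range is refused whole. "claw" is the closure in counts, from 0 (fully open) to 255 (shut), set as the call begins (left out, the last holds). The fingers move at their own pace and stop on an object; the grip force is fixed at half the most. Time passes only in rows, so rows that do not move let the fingers close. It gives the time, the measured TCP pose, the force and the opening at its end, in the units of the state.
- bot.get_obs(): the state, without advancing time (a new reading comes with each control period).
- vision.capture(name): name is "scene" or "side" or "wrist"; returns a dict with "img" (400x640x3 uint8, red, green, blue), "camera_matrix" (3x3 intrinsics, pixels), "world_to_cam" (4x4, takes a point from world to camera coordinates); the wrist camera has in their place "mount" (4x4, takes a point from camera to tool coordinates, whose origin is the TCP and whose axes are the tool frame's). Camera axes: x right, y down, z forward; pixel columns grow to the right and rows downward; lengths in mm; the calibration is good to about 2 mm. A picture is of the moment at which its call begins: read the wrist's pose just before it. There is no depth.
- job.close_job(): hands the job in, once; it reports no verdict.
Trained networks look in a picture, given as the dict that the camera call returned (one of the last four; its "shot" number tells which), for a name from the list of things; names that differ only in an ending like _2 or _b are one class to them, and where a whole thing is asked for, a point or a joint stands for the part that bears it (a point fixed in the world has none). Each returns a list of dicts, best first, with "confidence" (0 to 1); they miss things now and then, are a little off and sometimes report something else, mostly with a low value. They report only what shows in the picture. A call takes as long as a camera call.
- vision.find_in(picture, name): "xyz" ([x, y, z] in mm, in the coordinates of the camera as it stood for that picture, good to about 4 mm: the middle of the surface that is visible of it).
- vision.regions_of(picture, name): "mask" (400x640 bool, what is visible of it).
The state is a dict: "time": time; "joint_positions": joint angles; "dq": joint speeds; "tau": joint torques, N m; "tool_pos": TCP position; "tcp_rot": TCP orientation; "contact_force": force on the tool from outside, world axes, zero at the start; "moment": the same for the moment, N m; "grip_width": finger opening in mm.
Only numpy, scipy, OpenCV 4.12 (cv2) and the standard library are available. Lean on these libraries where they do the work, as an engineer would, in place of code of your own. Each camera call takes 0.05 s, during which the arm holds its last target. There are 200 camera calls.

TASK

Take the green dust cover off the specimen plate and nest it on top of the stack of green covers on the bench. Then slide the plate (it has an orange handle) so that the red button stops under the fixed pointer for at least half a second, then the yellow one likewise, then the blue one, and leave it there.

Things in the scene. Friction and masses are not known exactly. Their poses are not given: they have to be found in the camera images.
- cover: Green dust cover standing mouth-down on the carrier plate, hiding the three buttons. Hat-shaped, hollow from below: skirt 66 mm outside diameter at the rim (62 inside), 56 at 30 mm height; above it a solid crown to grip, 50 mm diameter, from 30 to 50 mm height. Cavity 26 mm deep. 40 to 85 g. Origin: centre of its rim plane (underside), z up.
- stack_low: Lowest cover of the stack on the bench, same shape as the dust cover, mouth down. Origin: centre of its rim plane, on the bench. The stack is at the robot's right of the stand.
- stack_top: Second cover, same shape, nested over stack_low; its origin (rim centre) lies 24 mm above that of stack_low. A third cover nested over it again sits 24 mm higher (rim 48 mm above the bench). Radial play when nested about 2 mm.
- pointer_tip (a point): Tip of the fixed steel needle (7 mm thick) pointing down, 55 mm above the bench. Above it a black holder (22 mm thick, from 152 mm up) and a white boom (18 mm wide, underside at 194 mm) from the white column, 290 mm tall, 160 to 210 mm from the tip on the stand's +y side. Axes: x along the carrier's travel away from the robot, y along its crosswise travel, z up.
- handle_grip (a point): Grip point of the carrier's handle, an upright orange round post of 16 mm diameter. Its top is 13 mm above this point, the aluminium tongue carrying it 29 mm below. Fixed to the plate, 95 mm from the plate centre towards the robot; moving it horizontally moves the plate on both slides. 74 mm above the bench.
- plate_center (a point): Centre of the carrier plate's top face (aluminium, 110 x 110 mm, top 46 mm above the bench), between the three pockets, which lie 18 mm from it, 31 mm apart. It slides along the stand's x and y (about 1.5 N each), cannot turn, stays where it is left, and starts 95 to 115 mm short of the pointer and up to 32 mm off to a side. Axes as pointer_tip.
- button_red: Red specimen button, disc of 14 mm diameter, 8 mm high, lying in a 5 mm deep square pocket of the carrier plate (any of the three); its top stands 3 mm proud of the plate and passes 6 mm below the pointer tip. Origin: centre of its underside.
- button_yellow: Yellow specimen button, disc of 14 mm diameter, 8 mm high, lying in a 5 mm deep square pocket of the carrier plate (any of the three); its top stands 3 mm proud of the plate and passes 6 mm below the pointer tip. Origin: centre of its underside.
- button_blue: Blue specimen button, disc of 14 mm diameter, 8 mm high, lying in a 5 mm deep square pocket of the carrier plate (any of the three); its top stands 3 mm proud of the plate and passes 6 mm below the pointer tip. Origin: centre of its underside.
- dropper_bottle: Bystander: amber dropper bottle with black cap, 36 mm diameter, 85 mm tall. Origin: centre of its underside. Leave alone.
- sample_jar: Bystander: white jar with yellow cap, 52 mm diameter, 60 mm tall. Origin: centre of its underside. Leave alone.
- slide_box: Bystander: blue slide box 85 x 100 x 32 mm. Origin: centre of its underside. Leave alone.
- petri_dish: Bystander: clear petri dish, 92 mm diameter, 17 mm high. Origin: centre of its underside. Leave alone.
- forceps: Bystander: steel forceps lying flat, 120 mm long, 8 mm high. Origin: centre of its underside. Leave alone.
- pointer: The fixed pointer with its boom. Origin: on the bench right below the tip; axes as pointer_tip.

How it is judged:
By the outcome, as a careful person would: the job done as asked, in the order asked, and still so for the second after the job is handed in, with the robot touching nothing.
It also fails if it takes over 64 s, if anything falls off the work surface, if the arm or the gripper's body presses on something with over 40 N, if the wrist force passes 120 N, or if a joint passes its speed limit or range.

## Working session

There is one attempt and no reset: what is moved stays moved. The work goes in short steps, Python scripts to look and compute and a tool call to move; the robot and the scene stay as the last step left them, time stands still between calls to the robot, and variables do not carry over. Pictures are saved under pics/ and viewed, about 8 in all and at most 12, crops included, and the job is handed in when it is done.

Besides the shell and the picture viewer there is one more tool, called after "Emit:" as a command line: name --pt "numbers of a row" for each row, then --argument value for the rest. arm_command: Moves the arm, as the interface text tells. Its arguments: {"type":"object","properties":{"deltas":{"type":"array","items":{"type":"array","items":{"type":"number"}}},"claw":{"type":"number"}},"required":["deltas"]}

```bash
mkdir -p pics; cat > h.py <<'E'
import numpy as np, cv2
from scipy.spatial.transform import Rotation as Ro
from plant import bot, vision, job
def Rt(o): return Ro.from_euler('xyz',o['tcp_rot']).as_matrix()
def cap(name,save=None):
    o=bot.get_obs(); p=vision.capture(name)
    if name=='wrist':
        T=np.eye(4);T[:3,:3]=Rt(o);T[:3,3]=o['tool_pos'];c2w=T@p['mount']
    else: c2w=np.linalg.inv(p['world_to_cam'])
    p['c2w']=c2w
    if save: cv2.imwrite('pics/'+save,p['img'][:,:,::-1])
    return p
def find(p,n):
    return [(np.round((p['c2w']@np.r_[d['xyz'],1])[:3],1).tolist(),round(d['confidence'],2)) for d in vision.find_in(p,n)[:3]]
def pix2z(p,uv,z):
    r=p['c2w'][:3,:3]@np.linalg.inv(p['camera_matrix'])@np.r_[uv,1]; o=p['c2w'][:3,3]
    return o+r*(z-o[2])/r[2]
def proj(p,X):
    c=np.linalg.inv(p['c2w'])@np.r_[X,1]; q=p['camera_matrix']@c[:3]; return q[:2]/q[2]
E
python3 - <<'E'
from h import *
o=bot.get_obs(); print({k:np.round(v,3).tolist() for k,v in o.items()}); print(Rt(o).round(3))
for c in ['scene','side']:
    p=cap(c,c+'0.png'); print(c,p['c2w'].round(2).tolist())
    for n in ['cover','stack_top','stack_low','pointer_tip','handle_grip','plate_center','dropper_bottle','sample_jar','slide_box','petri_dish','forceps']: print(n,find(p,n))
a=np.hstack([cv2.imread('pics/scene0.png'),cv2.imread('pics/side0.png')])
p=cap('wrist');print(p['mount'].round(3).tolist(),p['camera_matrix'].tolist())
E
```

```text
{'time': 0.0, 'joint_positions': [-1.382, 0.343, 1.525, -0.0, 1.275, -0.146], 'dq': [-0.0, 0.0, 0.001, -0.002, -0.0, 0.0], 'tau': [0.0, -43.124, -24.422, 0.072, 0.056, -0.0], 'tool_pos': [172.439, -495.451, 234.064], 'tcp_rot': [-1.572, 0.0, -2.807], 'contact_force': [-0.532, -0.373, 0.206], 'moment': [0.008, 0.037, 0.011], 'grip_width': 91.725}
[[-0.944 -0.     0.329]
 [-0.329  0.001 -0.944]
 [-0.    -1.    -0.001]]
scene [[0.15, 0.59, -0.79, 1691.72], [0.99, -0.1, 0.11, -135.41], [-0.01, -0.8, -0.6, 933.75], [0.0, 0.0, 0.0, 1.0]]
cover [([589.5, -18.1, 82.2], 0.86), ([472.8, -315.2, 57.7], 0.27)]
stack_top [([473.6, -313.0, 57.3], 0.96), ([591.0, -16.4, 46.4], 0.72)]
stack_low [([479.1, -308.7, 13.6], 0.45)]
pointer_tip [([695.1, 47.5, 209.8], 0.62)]
handle_grip [([593.6, -19.6, 47.7], 0.63)]
plate_center [([594.7, -19.0, 52.5], 0.68)]
dropper_bottle [([686.5, -408.9, 48.7], 0.58)]
sample_jar [([728.2, -264.5, 51.4], 0.59)]
slide_box [([464.9, 417.7, 31.4], 0.77), ([623.0, 438.2, 21.9], 0.39)]
petri_dish [([694.9, 46.4, 209.6], 0.58)]
forceps [([461.8, 312.4, 7.0], 0.59)]
side [[-0.99, -0.06, 0.09, 441.45], [-0.1, 0.69, -0.72, 1190.98], [-0.02, -0.72, -0.69, 1228.76], [0.0, 0.0, 0.0, 1.0]]
cover [([569.8, 6.8, 74.1], 0.64), ([450.0, -294.9, 54.4], 0.23)]
stack_top [([447.4, -293.8, 54.9], 0.62)]
stack_low []
pointer_tip [([679.5, 19.2, 213.5], 0.47)]
handle_grip [([542.5, 3.1, 44.2], 0.66)]
plate_center [([543.4, -0.6, 46.8], 0.82)]
dropper_bottle [([678.7, -399.0, 44.2], 0.48)]
sample_jar [([710.1, -251.1, 53.0], 0.61)]
slide_box [([447.8, 441.6, 28.8], 0.66), ([616.0, 447.7, 16.3], 0.61)]
petri_dish [([617.1, 449.7, 20.3], 0.98)]
forceps [([427.8, 317.7, 9.8], 0.65)]
[[0.0, 0.963, 0.269, -73.049], [0.001, -0.269, 0.963, -149.35], [1.0, -0.0, -0.001, 0.047], [0.0, 0.0, 0.0, 1.0]] [[318.62426136486124, 0.0, 324.221180155673], [0.0, 318.62426136486124, 203.42789165852744], [0.0, 0.0, 1.0]]
```

View pics/scene0.png

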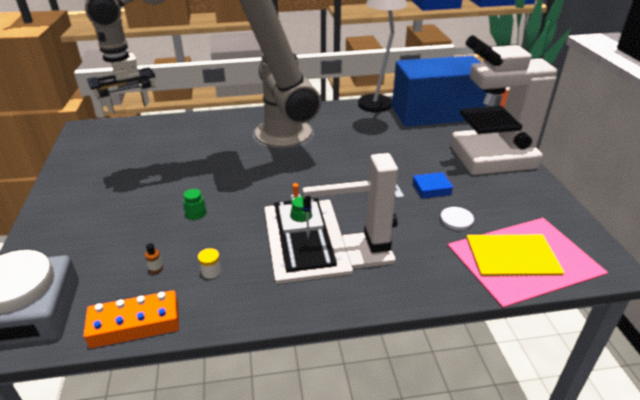

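View pics/side0.png

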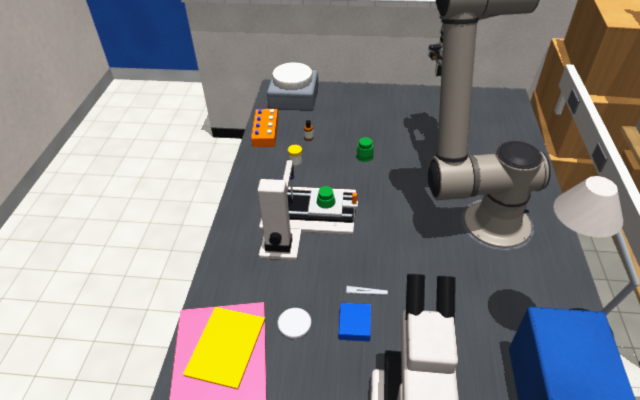

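The scene shows the cover at around (575, -5), the stack at around (460, -304), and the column on the +y side. I'll move the wrist over the plate's near side, then turn it so the camera is on the robot's side.

Emit:
arm_command --pt "-0.03 -0.0044 -0.023 0" --pt "-0.03 -0.0044 -0.023 0" --pt "-0.03 -0.0044 -0.023 0" --pt "-0.03 -0.0044 -0.023 0" --pt "-0.03 -0.0044 -0.023 0" --claw 0

```text
time: 1.75
tool_pos: [277.0, -336.7, 257.0]
tcp_rot: [-1.57, 0.0, -2.807]
contact_force: [-0.0, 0.1, 0.1]
grip_width: 91.7
```

Emit:
arm_command --pt "-0.03 -0.0044 -0.023 0" --pt "-0.03 -0.0044 -0.023 0" --pt "-0.03 -0.0044 -0.023 0" --pt "-0.03 -0.0044 -0.023 0" --pt "-0.03 -0.0044 -0.023 0"

```text
time: 2.25
tool_pos: [380.9, -178.7, 279.1]
tcp_rot: [-1.57, 0.0, -2.807]
contact_force: [0.7, -0.6, 0.1]
grip_width: 91.8
```

Emit:
arm_command --pt "-0.03 -0.0044 -0.023 0" --pt "-0.03 -0.0044 -0.023 0" --pt "-0.03 -0.0044 -0.023 0" --pt "-0.03 -0.0044 -0.023 0" --pt "-0.03 -0.0044 -0.023 0"

```text
time: 2.75
tool_pos: [484.8, -20.6, 301.0]
tcp_rot: [-1.57, 0.0, -2.807]
contact_force: [-0.4, -0.4, -0.4]
grip_width: 91.5
```

Emit:
arm_command --pt "0 0 0 -8" --pt "0 0 0 -8" --pt "0 0 0 -8" --pt "0 0 0 -8" --pt "0 0 0 -8"

```text
time: 3.25
tool_pos: [484.2, -22.1, 300.7]
tcp_rot: [-1.571, -0.0, -2.103]
contact_force: [-0.8, 0.2, -0.6]
grip_width: 91.9
```

Emit:
arm_command --pt "0 0 0 -8" --pt "0 0 0 -8" --pt "0 0 0 -8" --pt "0 0 0 -8" --pt "0 0 0 -8"

```text
time: 3.75
tool_pos: [484.1, -22.1, 300.7]
tcp_rot: [-1.571, -0.0, -1.405]
contact_force: [-0.1, -0.6, -0.6]
grip_width: 91.8
```

Emit:
arm_command --pt "0 0 0 -8" --pt "0 0 0 -8" --pt "0 0 0 -8" --pt "0 0 0 -8" --pt "0 0 0 -8"

```text
time: 4.25
tool_pos: [484.1, -22.1, 300.7]
tcp_rot: [-1.571, -0.0, -0.707]
contact_force: [-0.0, -0.1, 1.2]
grip_width: 91.9
```

Emit:
arm_command --pt "0 0 0 -8" --pt "0 0 0 -8" --pt "0 0 0 -8" --pt "0 0 0 -8" --pt "0 0 0 -8"

```text
time: 4.75
tool_pos: [484.2, -22.1, 300.7]
tcp_rot: [-1.571, -0.0, -0.008]
contact_force: [-0.8, 0.4, -0.7]
grip_width: 91.9
```

```bash
python3 - <<'E'
from h import *
o=bot.get_obs(); print(o['time'],o['tool_pos'],Rt(o).round(3).tolist(),o['joint_positions'])
p=cap('wrist','w1.png')
for n in ['cover','stack_top','stack_low','pointer_tip','handle_grip','plate_center']: print(n,find(p,n))
for n in ['cover','stack_top','stack_low','handle_grip','plate_center','pointer_tip']:
    for d in vision.regions_of(p,n)[:2]:
        m=d['mask']; ys,xs=np.nonzero(m); print(n,round(d['confidence'],2),m.sum(),xs.min(),xs.max(),ys.min(),ys.max(),xs.mean().round(1),ys.mean().round(1))
E
```

```text
4.75 [484.15480341 -22.13656697 300.71886032] [[1.0, 0.0, 0.008], [-0.008, -0.0, 1.0], [0.0, -1.0, -0.0]] [-2.03927155e-01  2.21324595e-01  1.50829976e+00 -9.29410630e-05
  1.41191711e+00 -1.76622120e+00]
cover [([565.3, -7.2, 95.2], 0.81)]
stack_top [([449.5, -301.2, 68.4], 0.59)]
stack_low [([444.4, -286.7, 8.9], 0.87)]
pointer_tip [([680.5, 1.2, 80.2], 0.44)]
handle_grip [([541.6, -11.8, 43.0], 0.56)]
plate_center [([543.4, -9.8, 47.0], 0.75)]
cover 0.87 2100 312 359 214 269 336.4 240.7
stack_top 0.69 2952 56 128 121 171 93.1 147.8
stack_low 0.95 541 111 140 121 168 129.4 144.1
handle_grip 0.95 4818 292 376 157 270 333.9 218.9
handle_grip 0.58 64 337 342 314 329 339.3 322.5
plate_center 0.6 4600 293 377 157 270 334.3 217.9
pointer_tip 0.65 74 337 342 315 329 339.4 322.5
```

View pics/w1.png

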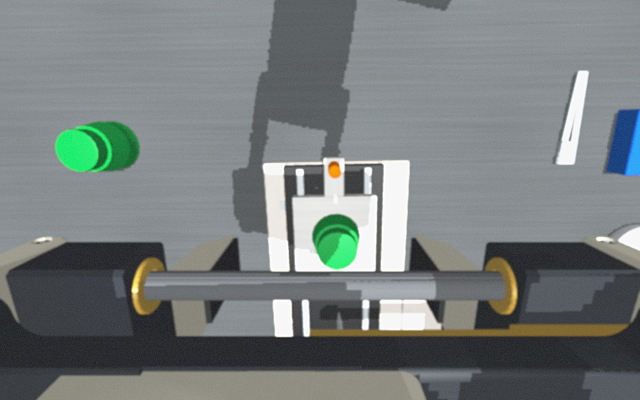

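The wrist picture shows the cover's crown top near (337,250), the handle at (334,170), the needle near (339,322) and the stack at (80,150). Next I'll refine these with colour segmentation.

```bash
cat >> h.py <<'E'
def tops(p,z,lo=(62,180),roi=None):
    """bright-green crown tops -> list (area, centre px, world at z)"""
    hsv=cv2.cvtColor(p['img'],cv2.COLOR_RGB2HSV)
    g=cv2.inRange(hsv,(50,150,lo[1]),(80,255,255))
    n,l,s,c=cv2.connectedComponentsWithStats(g)
    out=[]
    for i in range(1,n):
        if s[i,4]<100: continue
        cn=cv2.findContours((l==i).astype(np.uint8),cv2.RETR_EXTERNAL,cv2.CHAIN_APPROX_NONE)[0][0]
        # undistort perspective: contour onto plane z, min circle there
        w=np.array([pix2z(p,q[0],z)[:2] for q in cn],np.float32)
        (cx,cy),r=cv2.minEnclosingCircle(w)
        out.append((int(s[i,4]),c[i].round(1).tolist(),(round(cx,1),round(cy,1)),round(r,1)))
    return out
E
python3 - <<'E'
from h import *
p=cap('wrist')
hsv=cv2.cvtColor(p['img'],cv2.COLOR_RGB2HSV)
for q in [(337,255),(337,225),(75,150),(110,150),(128,150)]: print(q,hsv[q[1],q[0]])
for th in (190,205,220):
    print(th,'cover',tops(p,96,(0,th))); print(th,'stack',tops(p,74,(0,th)))
for z,a,b in [(46,(293,196.5),(376,196)),(10,(264,163),(409,160)),(46,(293,197),(292,265)),(46,(376,197),(377.5,265))]:
    A,B=pix2z(p,a,z),pix2z(p,b,z); print(A.round(1),B.round(1),np.degrees(np.arctan2(B[1]-A[1],B[0]-A[0])).round(2))
o=cv2.inRange(hsv,(3,150,120),(18,255,255)); o[:140]=0;o[190:]=0;o[:,:300]=0;o[:,370:]=0
ys,xs=np.nonzero(o);print('orange',len(xs),xs.mean(),ys.mean(),xs.min(),xs.max(),ys.min(),ys.max(),pix2z(p,(xs.mean(),ys.mean()),82))
print('tip',pix2z(p,(339.5,329),55),pix2z(p,(339.5,327),55))
c=p['img'][150:345,255:425]; cv2.imwrite('pics/w1c.png',cv2.resize(c,None,fx=3.5,fy=3)[:,:,::-1])
E
```

```text
(337, 255) [ 71 187 243]
(337, 225) [ 69 179 174]
(75, 150) [ 72 221 237]
(110, 150) [ 71 213 233]
(128, 150) [ 70 197 124]
190 cover [(1584, [80.2, 150.6], (447.2, -286.6), 30.4), (699, [344.0, 251.3], (567.6, -3.3), 26.9)]
190 stack [(1584, [80.2, 150.6], (449.3, -303.2), 32.3), (699, [344.0, 251.3], (577.2, -2.2), 28.6)]
205 cover [(1536, [79.8, 150.9], (447.2, -286.9), 30.2), (676, [344.1, 251.5], (567.8, -3.4), 26.7)]
205 stack [(1536, [79.8, 150.9], (449.3, -303.4), 32.0), (676, [344.1, 251.5], (577.4, -2.3), 28.4)]
220 cover [(157, [100.5, 145.1], (446.0, -279.6), 24.3), (1321, [76.5, 151.7], (448.2, -294.5), 22.6), (651, [344.2, 251.8], (567.9, -3.5), 26.5)]
220 stack [(157, [100.5, 145.1], (448.1, -295.7), 25.8), (1321, [76.5, 151.7], (450.4, -311.5), 24.0), (651, [344.2, 251.8], (577.5, -2.4), 28.2)]
[515.  -63.1  46. ] [515.9  45.4  46. ] 89.5
[ 475.7 -105.1   10. ] [474.5  95.4  10. ] 90.33
[515.7 -63.2  46. ] [613.2 -68.6  46. ] -3.17
[517.3  45.4  46. ] [614.9  50.3  46. ] 2.86
orange 87 333.9655172413793 168.8735632183908 329 340 162 177 [473.46023602 -10.33248675  82.        ]
tip [711.06214613  -3.12670071  55.        ] [707.70220262  -3.11983543  55.        ]
```

View pics/w1c.png

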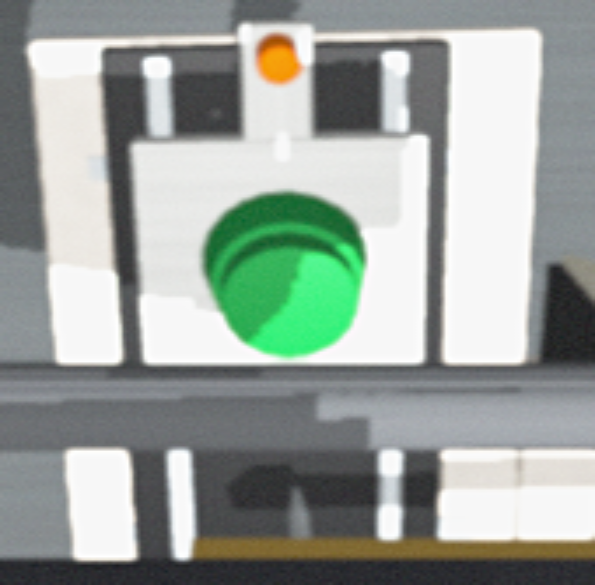

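```bash
python3 - <<'E'
from h import *
p=cap('wrist')
# full green top: fit ellipse model: project circle r=25 at z to match bottom/left/right edges
hsv=cv2.cvtColor(p['img'],cv2.COLOR_RGB2HSV)
g=cv2.inRange(hsv,(50,120,60),(85,255,255))
from scipy.optimize import minimize
def sil(x,y,z0):
    m=np.zeros(g.shape,np.uint8); t=np.linspace(0,2*np.pi,60)
    for r0,za,r1,zb in [(33,0,28,30),(25,30,25,50)]:
        P=[proj(p,(x+r*np.cos(a),y+r*np.sin(a),z0+z)) for r,z in((r0,za),(r1,zb)) for a in t]
        cv2.fillConvexPoly(m,cv2.convexHull((np.array(P)*16).astype(np.int32)),255,shift=4)
    return m
def fit(x0,zs,roi):
    G=np.zeros_like(g); a,b,c,d=roi; G[c:d,a:b]=g[c:d,a:b]
    def f(v):
        m=np.zeros_like(g)
        for z in zs: m|=sil(v[0],v[1],z)
        return np.count_nonzero(m[:272]!=G[:272])
    best=min(((f((x0[0]+i,x0[1]+j)),i,j) for i in range(-16,17,2) for j in range(-16,17,2)))
    x=x0[0]+best[1],x0[1]+best[2]
    best=min(((f((x[0]+i,x[1]+j)),i,j) for i in np.arange(-2,2.1,.5) for j in np.arange(-2,2.1,.5)))
    return x[0]+best[1],x[1]+best[2],best[0],np.count_nonzero(G)
print('cover',fit((568,-7),[46],(290,390,190,272)))
print('stack',fit((450,-305),[0,24],(30,170,100,200)))
E
```

```text
cover (np.float64(574.0), np.float64(-7.0), np.int64(368), np.int64(1904))
stack (np.float64(450.0), np.float64(-311.5), np.int64(291), np.int64(3362))
```

Emit:
arm_command --pt "0.02 0.033 0.005 0" --pt "0.02 0.033 0.005 0" --pt "0.02 0.033 0.005 -0.5" --pt "0 0 0 0"

```text
time: 5.9
tool_pos: [543.5, -7.4, 196.9]
tcp_rot: [-1.569, 0.008, -0.005]
contact_force: [0.0, 0.8, 1.0]
grip_width: 91.7
```

```bash
python3 - <<'E'
from h import *
o=bot.get_obs(); print(o['time'],o['tool_pos'],o['tcp_rot'])
p=cap('wrist','w2.png')
for n in ['cover','pointer_tip','plate_center']:
    print(n,find(p,n))
    for d in vision.regions_of(p,n)[:2]:
        ys,xs=np.nonzero(d['mask']); print(n,round(d['confidence'],2),xs.min(),xs.max(),ys.min(),ys.max(),xs.mean().round(1),ys.mean().round(1))
im=p['img'].copy()
for x,y,z,r in [(570,-8,46,33),(570,-8,76,28),(570,-8,96,25)]:
    for a in np.linspace(0,6.28,40):
        u=proj(p,(x+r*np.cos(a),y+r*np.sin(a),z)).astype(int); cv2.circle(im,tuple(int(k) for k in u),0,(255,0,255),-1)
cv2.imwrite('pics/w2c.png',cv2.resize(im[100:350,200:480],None,fx=2.8,fy=2.4)[:,:,::-1])
E
```

```text
5.9 [543.54161949  -7.36296428 196.93044701] [-1.5694733   0.00805283 -0.0050187 ]
cover [([565.7, -6.6, 97.4], 0.87)]
cover 0.93 292 357 188 264 324.1 225.4
pointer_tip [([545.7, -8.3, 42.8], 0.41)]
plate_center [([543.8, -8.1, 47.9], 0.8)]
plate_center 0.96 265 379 109 270 322.0 198.4
```

View pics/w2c.png

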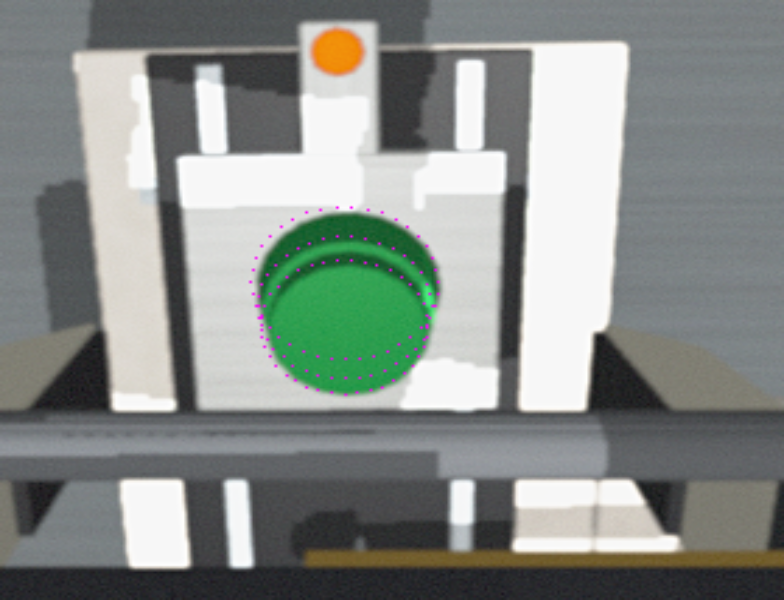

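Overlaying the model on the picture puts the cover at about (571,-7), and the disc edges match to within about 1–2 mm. I'll descend and grip the crown.

Emit:
arm_command --pt "0.007 0.0275 0 0" --pt "0.007 0.0275 0 0" --pt "0.007 0.0275 0 0" --pt "0.007 0.0275 0 0" --pt "0 0 0 0"

```text
time: 6.75
tool_pos: [570.9, -8.1, 89.4]
tcp_rot: [-1.57, 0.005, -0.006]
contact_force: [-1.1, 0.0, -0.1]
grip_width: 91.9
```

Emit:
arm_command --pt "0 0 0 0" --pt "0 0 0 0" --pt "0 0 0 0" --pt "0 0 0 0" --pt "0 0 0 0" --claw 255

```text
time: 7.25
tool_pos: [572.6, -8.2, 92.5]
tcp_rot: [-1.571, -0.001, -0.006]
contact_force: [0.5, 0.2, 0.2]
grip_width: 56.6
```

```bash
python3 - <<'E'
from h import *
o=bot.get_obs(); print(o['time'],o['tool_pos'],o['tcp_rot'],o['grip_width'],o['contact_force'])
E
```

```text
7.25 [572.60376044  -8.21214936  92.47848888] [-1.57106277e+00 -1.22296312e-03 -5.55447032e-03] 56.61779598516182 [0.52307848 0.2306316  0.18084291]
```

Emit:
arm_command --pt "-0.001 0.005 0 0" --pt "0 0 0 0" --pt "0 0 0 0" --pt "0 0 0 0" --claw 60

```text
time: 7.65
tool_pos: [571.4, -8.2, 86.6]
tcp_rot: [-1.571, 0.0, -0.006]
contact_force: [0.4, -0.5, -0.4]
grip_width: 69.9
```

Emit:
arm_command --pt "0 0 0 0" --pt "0 0 0 0" --pt "0 0 0 0" --pt "0 0 0 0" --pt "0 0 0 0" --claw 255

```text
time: 8.15
tool_pos: [571.4, -8.2, 86.7]
tcp_rot: [-1.571, -0.0, -0.006]
contact_force: [0.2, 0.5, 0.3]
grip_width: 49.4
```

Emit:
arm_command --pt "0 0 0 0" --pt "0 0 0 0" --pt "0 0 0 0"

```text
time: 8.45
tool_pos: [571.4, -8.1, 86.7]
tcp_rot: [-1.571, -0.0, -0.006]
contact_force: [-0.2, 1.0, 0.0]
grip_width: 49.3
```

Cover gripped (49.3 mm). Lift it and carry it towards the stack, stopping where the wrist camera can see the stack.

Emit:
arm_command --pt "0 -0.01 0 0" --pt "0 -0.025 0 0" --pt "0 -0.03 0 0" --pt "0 -0.03 0 0" --pt "0 -0.02 0 0"

```text
time: 8.95
tool_pos: [572.0, -8.3, 204.7]
tcp_rot: [-1.571, -0.003, -0.006]
contact_force: [0.1, -0.9, -0.3]
grip_width: 48.9
```

Emit:
arm_command --pt "-0.007 0 -0.03 0" --pt "-0.007 0 -0.03 0" --pt "-0.007 0 -0.03 0" --pt "-0.007 0 -0.03 0" --pt "-0.007 0 -0.03 0"

```text
time: 9.45
tool_pos: [535.1, -159.1, 202.5]
tcp_rot: [-1.571, -0.001, -0.005]
contact_force: [-0.2, -0.3, -0.9]
grip_width: 49.0
```

Emit:
arm_command --pt "-0.007 0 -0.03 0" --pt "-0.007 0 -0.03 0" --pt "-0.007 0 -0.03 0" --pt "-0.006 0 -0.03 0" --pt "-0.006 0 -0.03 0"

```text
time: 9.95
tool_pos: [501.3, -309.0, 202.5]
tcp_rot: [-1.571, -0.0, -0.006]
contact_force: [-0.4, 0.4, -0.9]
grip_width: 49.4
```

Emit:
arm_command --pt "0 0 0 0" --pt "0 0 0 0" --pt "0 0 0 0"

```text
time: 10.25
tool_pos: [501.8, -306.9, 202.0]
tcp_rot: [-1.57, -0.0, -0.005]
contact_force: [0.5, 0.2, -0.4]
grip_width: 49.6
```

```bash
python3 - <<'E'
from h import *
o=bot.get_obs(); print(o['time'],o['tool_pos'],o['tcp_rot'],o['grip_width'])
p=cap('wrist','w3.png'); T=o['tool_pos']
print(find(p,'stack_top'),find(p,'cover'))
im=p['img'].copy()
cx,cy=450,-310
for x,y,z,r,c in [(cx,cy,24,33,(255,0,255)),(cx,cy,54,28,(255,0,255)),(cx,cy,74,25,(255,0,255)),(T[0],T[1],T[2]-40.7,33,(255,255,0)),(T[0],T[1],T[2]-10.7,28,(255,255,0))]:
    for a in np.linspace(0,6.28,50):
        u=proj(p,(x+r*np.cos(a),y+r*np.sin(a),z)).astype(int); cv2.circle(im,tuple(int(k) for k in u),0,c,-1)
cv2.imwrite('pics/w3c.png',cv2.resize(im[60:340,200:480],None,fx=2.1,fy=2.1)[:,:,::-1])
E
```

```text
10.25 [ 501.83953742 -306.94849565  202.00790385] [-1.57048204e+00 -5.49422374e-05 -5.01101666e-03] 49.60766148976902
[([447.8, -314.4, 72.4], 0.58)] [([491.0, -305.6, 209.9], 0.87)]
```

View pics/w3c.png

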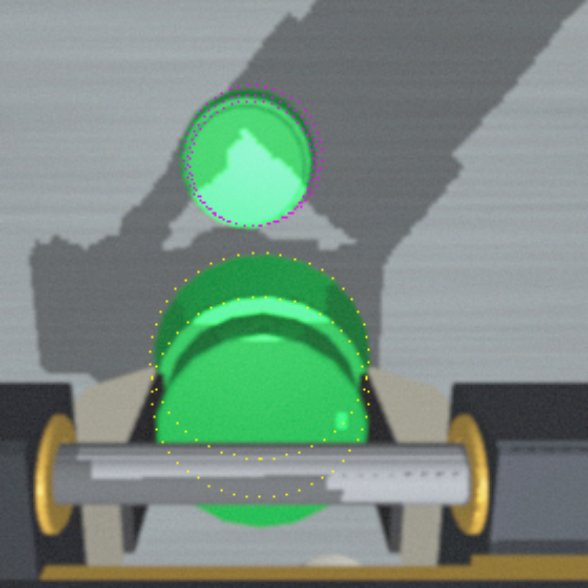

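Held cover matches its overlay. The stack is about 2 mm to the left of its overlay, so roughly (450.5,-312). I'll move over it and lower.

Emit:
arm_command --pt "-0.017 0.01 -0.002 0" --pt "-0.017 0.022 -0.002 0" --pt "-0.017 0.02 -0.0015 0" --pt "0 0.02 0 0" --pt "0 0 0 0"

```text
time: 10.9
tool_pos: [449.5, -311.4, 127.7]
tcp_rot: [-1.567, 0.004, -0.005]
contact_force: [-0.3, 0.4, -0.6]
grip_width: 49.2
```

Emit:
arm_command --pt "0 0 0 0" --pt "0 0 0 0" --pt "0 0 0 0"

```text
time: 11.2
tool_pos: [451.5, -313.2, 130.8]
tcp_rot: [-1.572, -0.002, -0.005]
contact_force: [0.4, -0.4, -1.2]
grip_width: 49.2
```

```bash
python3 - <<'E'
from h import *
o=bot.get_obs(); T=o['tool_pos'];print(o['time'],T,o['grip_width'],o['contact_force'])
ims=[]
for c,b in [('scene',(150,170,100,90)),('side',(320,100,100,90))]:
    p=cap(c); im=cv2.resize(p['img'][b[1]:b[1]+b[3],b[0]:b[0]+b[2]],None,fx=4,fy=4,interpolation=2)
    for x,y,z,r,col in [(450.5,-312,24,33,(255,0,255)),(450.5,-312,54,28,(255,0,255)),(T[0],T[1]+.5,T[2]-40.7,33,(255,255,0)),(T[0],T[1]+.5,T[2]-10.7,28,(255,255,0))]:
        for a in np.linspace(0,6.28,60):
            u=(proj(p,(x+r*np.cos(a),y+r*np.sin(a),z))-b[:2])*4; cv2.circle(im,tuple(int(k) for k in u),0,col,-1)
    ims.append(im)
cv2.imwrite('pics/s4.png',np.hstack(ims)[:,:,::-1])
E
```

```text
11.2 [ 451.5158614  -313.2400557   130.84945242] 49.246685555687954 [ 0.40483515 -0.36027936 -1.16186937]
```

View pics/s4.png

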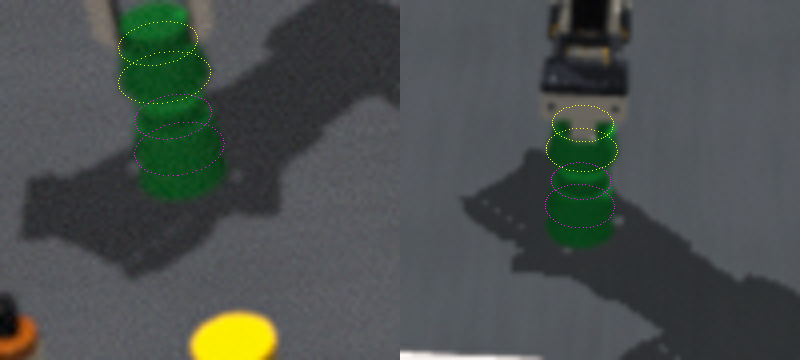

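Emit:
arm_command --pt "-0.0005 0.006 0.001 0" --pt "0 0.006 0 0" --pt "0 0.006 0 0" --pt "0 0.004 0 0" --pt "0 0 0 0"

```text
time: 11.8
tool_pos: [449.8, -311.7, 106.8]
tcp_rot: [-1.57, 0.001, -0.006]
contact_force: [-0.7, 0.5, -0.7]
grip_width: 49.4
```

Emit:
arm_command --pt "0 0.005 0 0" --pt "0 0.005 0 0" --pt "0 0 0 0"

```text
time: 12.1
tool_pos: [449.9, -311.7, 96.9]
tcp_rot: [-1.57, 0.001, -0.006]
contact_force: [0.1, -0.0, -0.7]
grip_width: 49.4
```

Emit:
arm_command --pt "0 0.003 0 0" --pt "0 0.002 0 0" --pt "0 0.001 0 0" --pt "0 0 0 0"

```text
time: 12.5
tool_pos: [450.2, -312.0, 91.6]
tcp_rot: [-1.571, 0.0, -0.006]
contact_force: [-0.1, 0.8, -0.5]
grip_width: 49.2
```

Emit:
arm_command --pt "0 0.001 0 0" --pt "0 0.001 0 0" --pt "0 0 0 0"

```text
time: 12.8
tool_pos: [450.2, -311.9, 89.6]
tcp_rot: [-1.571, 0.0, -0.005]
contact_force: [-0.2, -0.4, -0.1]
grip_width: 49.4
```

Emit:
arm_command --pt "0 0.001 0 0" --pt "0 0 0 0"

```text
time: 13.0
tool_pos: [450.3, -312.1, 88.8]
tcp_rot: [-1.571, -0.0, -0.006]
contact_force: [1.1, 1.2, -0.5]
grip_width: 49.3
```

Emit:
arm_command --pt "0 0 0 0" --pt "0 0 0 0" --pt "0 0 0 0" --pt "0 0 0 0" --pt "0 0 0 0" --claw 0

```text
time: 13.5
tool_pos: [450.2, -312.0, 88.7]
tcp_rot: [-1.571, -0.0, -0.006]
contact_force: [1.0, -0.3, 0.2]
grip_width: 84.8
```

Emit:
arm_command --pt "0 0 0 0" --pt "0 -0.01 0 0" --pt "0 -0.03 0 0" --pt "0 -0.03 0 0" --pt "0 -0.03 0 0"

```text
time: 14.0
tool_pos: [450.2, -311.9, 190.6]
tcp_rot: [-1.571, -0.0, -0.006]
contact_force: [0.5, -0.2, 0.2]
grip_width: 92.0
```

Emit:
arm_command --pt "0.02 0 0.03 0" --pt "0.02 0 0.03 0" --pt "0.02 0 0.03 0" --pt "0 0 0.03 0" --pt "0 0 0.03 0"

```text
time: 14.5
tool_pos: [511.4, -161.0, 189.4]
tcp_rot: [-1.571, -0.001, -0.005]
contact_force: [-0.5, 0.2, 0.2]
grip_width: 91.7
```

```bash
python3 - <<'E'
from h import *
o=bot.get_obs(); print(o['time'],o['tool_pos'],o['tcp_rot'])
ims=[]
for c,b in [('scene',(150,170,100,90)),('side',(320,100,100,90)),('scene',(240,165,100,90)),('side',(285,165,100,90))]:
    p=cap(c); im=cv2.resize(p['img'][b[1]:b[1]+b[3],b[0]:b[0]+b[2]],None,fx=3.3,fy=3.3,interpolation=2)
    for z,r in [(48,33),(78,28),(98,25)]:
        for a in np.linspace(0,6.28,60):
            u=(proj(p,(450.5+r*np.cos(a),-311.5+r*np.sin(a),z))-b[:2])*3.3; cv2.circle(im,tuple(int(k) for k in u),0,(255,0,255),-1)
    ims.append(im)
cv2.imwrite('pics/s5.png',np.vstack([np.hstack(ims[:2]),np.hstack(ims[2:])])[:,:,::-1])
E
```

```text
14.5 [ 511.41459502 -161.03734066  189.35991905] [-1.57114782e+00 -6.63436357e-04 -5.08812203e-03]
```

View pics/s5.png

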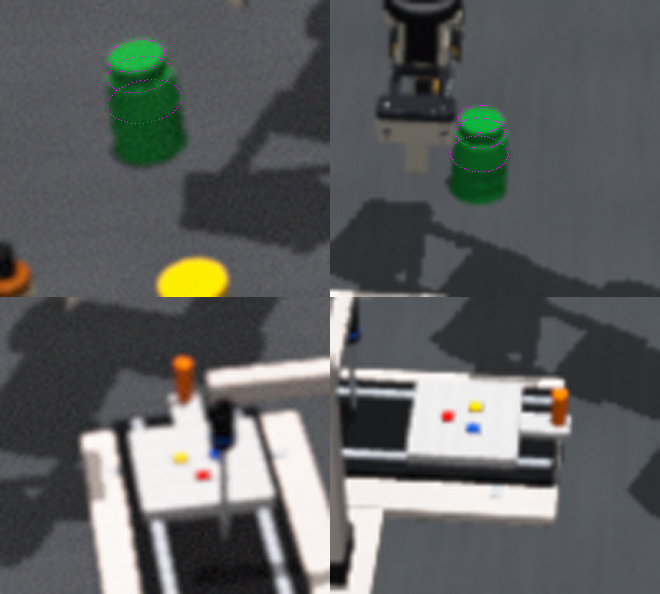

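The third cover sits nested and upright: its rim, skirt top and crown match the overlay at 48/78/98 mm. Red is on the far side, yellow near at -y, and blue near at +y. Next is a wrist view with the plate, the handle and the needle tip together.

Emit:
arm_command --pt "0.01 -0.002 0.03 0" --pt "0.01 -0.002 0.03 0" --pt "0.01 -0.002 0.03 0" --pt "0.01 -0.002 0.03 0" --pt "0.01 0 0.03 0"

```text
time: 15.2
tool_pos: [562.7, -13.0, 197.4]
tcp_rot: [-1.571, -0.001, -0.007]
contact_force: [0.5, -0.7, 0.3]
grip_width: 91.7
```

Emit:
arm_command --pt "0 0 0 0" --pt "0 0 0 0" --pt "0 0 0 0" --pt "0 0 0 0" --pt "0 0 0 0"

```text
time: 15.7
tool_pos: [561.7, -13.7, 196.8]
tcp_rot: [-1.571, -0.0, -0.007]
contact_force: [-0.1, -0.4, -0.2]
grip_width: 91.9
```

```bash
cat >> h.py <<'E'
RNG={'red':[((0,120,80),(4,255,255)),((172,120,80),(180,255,255))],'yellow':[((22,120,80),(34,255,255))],'blue':[((105,120,60),(125,255,255))],'orange':[((5,150,90),(17,255,255))]}
def blob(p,col,near,z,R=30):
    """centroid of colour within R px of projected 'near' -> px, world at z, area"""
    hsv=cv2.cvtColor(p['img'],cv2.COLOR_RGB2HSV); m=sum(cv2.inRange(hsv,a,b) for a,b in RNG[col])
    k=np.zeros_like(m); cv2.circle(k,tuple(int(v) for v in proj(p,near)),R,255,-1)
    ys,xs=np.nonzero(m&k)
    return (None,None,0) if len(xs)<3 else (np.r_[xs.mean(),ys.mean()],pix2z(p,(xs.mean(),ys.mean()),z),len(xs))
E
python3 - <<'E'
from h import *
o=bot.get_obs(); print(o['time'],o['tool_pos'],o['tcp_rot'])
p=cap('wrist','w6.png')
C=np.array([571,-9,49])
for c in ['red','yellow','blue']:
    print(c,[np.round(v,1) for v in blob(p,c,C,49,60)])
print('h',[np.round(v,1) for v in blob(p,'orange',(475,-10,85),85,30)])
for n in ['button_red','button_yellow','button_blue','pointer_tip']: print(n,find(p,n))
cv2.imwrite('pics/w6c.png',cv2.resize(p['img'][70:345,230:430],None,fx=3,fy=2.1)[:,:,::-1])
E
```

```text
15.7 [561.73671594 -13.71062096 196.7782557 ] [-1.57103569e+00 -2.70093906e-05 -7.09689488e-03]
red [array([329.5, 218.2]), array([587.9,  -8.4,  49. ]), np.int64(136)]
yellow [array([313. , 192.1]), array([561.5, -24.2,  49. ]), np.int64(139)]
blue [array([345.1, 191.3]), array([561. ,   6.6,  49. ]), np.int64(135)]
h [array([328. ,  95.8]), array([476.1,  -9.9,  85. ]), np.int64(294)]
button_red [([589.1, -6.8, 48.3], 0.46)]
button_yellow [([560.6, -22.3, 48.7], 0.44), ([557.8, -10.5, 48.6], 0.37)]
button_blue [([561.8, 6.0, 47.9], 0.51)]
pointer_tip [([680.3, 0.3, 79.2], 0.55)]
```

View pics/w6c.png

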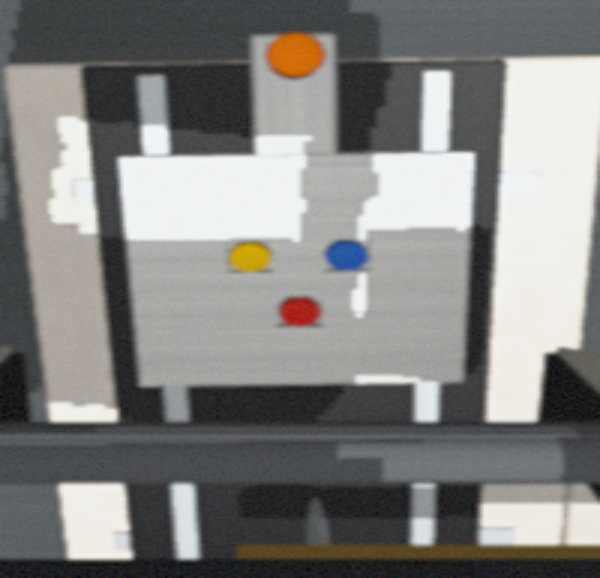

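```bash
python3 - <<'E'
from h import *
p=cap('wrist'); print('wrist tip',pix2z(p,(335.7,308.1),55).round(1))
s=cap('scene','sc7.png'); print('scene tip',pix2z(s,(308.2,238),55).round(1)); 
d=cap('side','sd7.png'); print('side tip',pix2z(d,(291.7,199),55).round(1))
for q in (s,d):
    print([(c,np.round(blob(q,c,(570,-8,49),49,22)[1],1)) for c in('red','yellow','blue')],[(c,blob(q,c,(570,-8,49),49,22)[2]) for c in('red','yellow','blue')])
E
```

```text
wrist tip [684.7  -1.3  55. ]
scene tip [681.6  -2.2  55. ]
side tip [685.6  -0.7  55. ]Traceback (most recent call last):
  File "<stdin>", line 6, in <module>
    return _wrapfunc(a, 'round', decimals=decimals, out=out)
    return _wrapit(obj, method, *args, **kwds)
    result = getattr(arr, method)(*args, **kwds)
TypeError: unsupported operand type(s) for *: 'NoneType' and 'float'
```

Emit:
arm_command --pt "-0.022 0 0.001 0" --pt "-0.022 0 0.001 0" --pt "-0.022 0 0.001 0" --pt "-0.02 0 0 0.4" --pt "0 0 0 0" --claw 120

```text
time: 16.6
tool_pos: [474.0, -8.8, 196.9]
tcp_rot: [-1.571, 0.001, -0.012]
contact_force: [0.2, 0.8, 0.5]
grip_width: 56.4
```

Emit:
arm_command --pt "0 0.03 0 0" --pt "0 0.03 0 0" --pt "0 0.02 0 0" --pt "0 0 0 0" --pt "0 0 0 0"

```text
time: 17.1
tool_pos: [476.7, -9.2, 117.0]
tcp_rot: [-1.571, -0.0, -0.012]
contact_force: [0.4, -0.1, -0.1]
grip_width: 48.6
```

```bash
python3 - <<'E'
from h import *
o=bot.get_obs(); print(o['time'],o['tool_pos'],o['tcp_rot'],o['grip_width'])
p=cap('wrist'); print('h',[np.round(v,1) for v in blob(p,'orange',(475,-10,85),87,40)])
E
```

```text
17.1 [476.72111137  -9.22616369 117.04059093] [-1.57094017e+00 -3.48217035e-04 -1.23493711e-02] 48.6444232951978
h [array([323. , 219.2]), array([464.9,  -9.5,  87. ]), np.int64(365)]
```

Emit:
arm_command --pt "-0.001 0.018 0 -0.7" --pt "0 0.018 0 0" --pt "0 0.018 0 0" --pt "0 0 0 0" --pt "0 0 0 0"

```text
time: 17.65
tool_pos: [475.8, -9.3, 63.8]
tcp_rot: [-1.571, -0.002, -0.0]
contact_force: [0.5, -0.3, 0.6]
grip_width: 48.7
```

Emit:
arm_command --pt "0 0 0 0" --pt "0 0 0 0" --pt "0 0 0 0" --pt "0 0 0 0" --pt "0 0 0 0" --claw 255

```text
time: 18.15
tool_pos: [475.0, -9.2, 62.9]
tcp_rot: [-1.571, -0.0, -0.0]
contact_force: [0.1, 0.2, 3.5]
grip_width: 15.2
```

Emit:
arm_command --pt "0 0 0 0" --pt "0 0 0 0" --pt "0 0 0 0"

```text
time: 18.45
tool_pos: [475.0, -9.2, 62.9]
tcp_rot: [-1.571, -0.0, -0.0]
contact_force: [-0.8, -0.6, 3.6]
grip_width: 15.2
```

Emit:
arm_command --pt "0.008 0 0.001 0" --pt "0.012 0 0.001 0" --pt "0.012 0 0.001 0" --pt "0.012 0 0.001 0" --pt "0.012 0 0.001 0"

```text
time: 18.95
tool_pos: [531.1, -4.3, 62.9]
tcp_rot: [-1.571, 0.001, -0.0]
contact_force: [-2.2, -1.1, 5.6]
grip_width: 15.2
```

Emit:
arm_command --pt "0.012 0 0.001 0" --pt "0.012 0 0.001 0" --pt "0.01 0 0 0" --pt "0.006 0 0 0" --pt "0 0 0 0"

```text
time: 19.45
tool_pos: [572.1, -2.0, 62.9]
tcp_rot: [-1.571, -0.002, -0.0]
contact_force: [0.9, 1.0, 3.1]
grip_width: 15.5
```

Emit:
arm_command --pt "0 0 0 0" --pt "0 0 0 0" --pt "0 0 0 0"

```text
time: 19.75
tool_pos: [571.0, -2.1, 62.9]
tcp_rot: [-1.571, -0.001, -0.0]
contact_force: [2.5, 0.8, 5.6]
grip_width: 15.6
```

```bash
cat > chk.py <<'E'
import sys; from h import *
o=bot.get_obs(); T=o['tool_pos']; print(o['time'],T.round(1),o['grip_width'],o['contact_force'].round(1))
C=T+[95.1,.6,0]; C[2]=49; ims=[]
for c,b in [('scene',(280,200,60,75)),('side',(255,165,60,75))]:
    p=cap(c)
    for k in ['red','yellow','blue']:
        q=blob(p,k,C,49,22); print(c,k,q[2],None if q[1] is None else (q[0].round(1),q[1].round(1)))
    ims.append(cv2.resize(p['img'][b[1]:b[1]+b[3],b[0]:b[0]+b[2]],None,fx=6.6,fy=6.6,interpolation=2))
cv2.imwrite(sys.argv[1],np.hstack(ims)[:,:,::-1])
E
python3 chk.py pics/red.png
```

```text
19.75 [571.   -2.1  62.9] 15.641642554877318 [2.5 0.8 5.6]
scene red 13 (array([308.6, 240.6]), array([685.4,  -1.7,  49. ]))
scene yellow 11 (array([301.6, 234.1]), array([655.8, -16.4,  49. ]))
scene blue 10 (array([312.8, 233. ]), array([656.2,  14.1,  49. ]))
side red 10 (array([291.5, 200.8]), array([686.3,   1.9,  49. ]))
side yellow 10 (array([300.2, 198. ]), array([658.8, -13.9,  49. ]))
side blue 6 (array([299. , 204.5]), array([658.7,  17.4,  49. ]))
```

View pics/red.png

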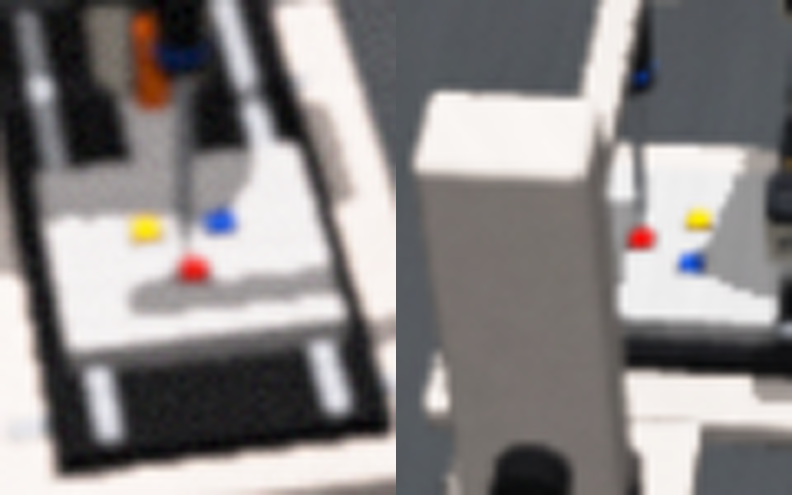

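Red sits directly below the needle in both views: scene (308.6,240.6), side (291.5,200.8). I'll hold a full half second more, then go to yellow.

Emit:
arm_command --pt "0 0 0 0" --pt "0 0 0 0" --pt "0 0 0 0" --pt "0 0 0 0" --pt "0 0 0 0"

```text
time: 20.35
tool_pos: [571.0, -2.1, 62.9]
tcp_rot: [-1.571, -0.001, -0.0]
contact_force: [2.2, 2.0, 5.8]
grip_width: 15.2
```

Emit:
arm_command --pt "0 0 0 0" --pt "0 0 0 0" --pt "0 0 0 0" --pt "0 0 0 0" --pt "0 0 0 0"

```text
time: 20.85
tool_pos: [570.9, -2.1, 62.9]
tcp_rot: [-1.571, -0.0, -0.0]
contact_force: [1.8, 1.4, 5.2]
grip_width: 15.3
```

Emit:
arm_command --pt "0.006 0 0.0035 0" --pt "0.008 0 0.0045 0" --pt "0.008 0 0.0045 0" --pt "0.005 0 0.003 0" --pt "0 0 0 0"

```text
time: 21.35
tool_pos: [598.3, 13.4, 63.0]
tcp_rot: [-1.571, -0.001, -0.0]
contact_force: [0.9, 1.3, 6.4]
grip_width: 15.3
```

Emit:
arm_command --pt "0 0 0 0" --pt "0 0 0 0" --pt "0 0 0 0"

```text
time: 21.65
tool_pos: [598.1, 13.4, 63.0]
tcp_rot: [-1.571, -0.001, -0.0]
contact_force: [1.3, 1.6, 4.2]
grip_width: 15.0
```

```bash
python3 chk.py pics/yel.png
```

```text
21.65 [598.1  13.4  63. ] 15.017743671141286 [1.3 1.6 4.2]
scene red 13 (array([316.3, 246. ]), array([709.9,  15.1,  49. ]))
scene yellow 12 (array([308.5, 240. ]), array([682.9,  -1.6,  49. ]))
scene blue 9 (array([320., 239.]), array([683.9,  29.3,  49. ]))
side red 0 None
side yellow 12 (array([291.5, 200.5]), array([6.865e+02, 4.000e-01, 4.900e+01]))
side blue 9 (array([290.3, 207.1]), array([685.9,  31.9,  49. ]))
```

View pics/yel.png

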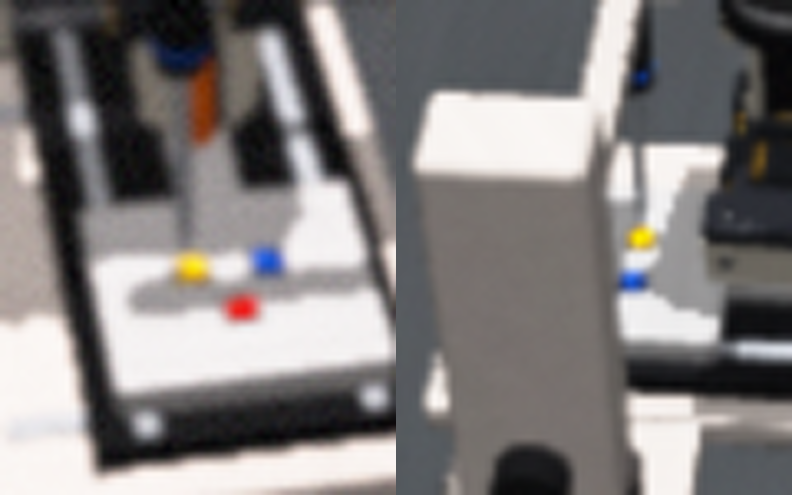

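Yellow is under the needle: scene (308.5,240), side (291.5,200.5), perhaps 1 mm high in +y. I'll nudge it 1 mm, hold, and go to blue.

Emit:
arm_command --pt "0 0 -0.001 0" --pt "0 0 0 0" --pt "0 0 0 0" --pt "0 0 0 0" --pt "0 0 0 0"

```text
time: 22.25
tool_pos: [598.0, 12.3, 62.9]
tcp_rot: [-1.571, -0.001, -0.0]
contact_force: [1.6, 0.6, 5.4]
grip_width: 15.1
```

Emit:
arm_command --pt "0 0 0 0" --pt "0 0 0 0" --pt "0 0 0 0" --pt "0 0 0 0" --pt "0 0 0 0"

```text
time: 22.75
tool_pos: [598.0, 12.3, 62.9]
tcp_rot: [-1.571, -0.001, -0.0]
contact_force: [2.0, 0.8, 4.2]
grip_width: 15.2
```

Emit:
arm_command --pt "0 0 -0.006 0" --pt "0 0 -0.009 0" --pt "0 0 -0.009 0" --pt "0 0 -0.007 0" --pt "0 0 0 0"

```text
time: 23.25
tool_pos: [598.0, -19.8, 62.9]
tcp_rot: [-1.572, -0.001, -0.001]
contact_force: [1.8, -1.0, 4.8]
grip_width: 15.0
```

Emit:
arm_command --pt "0 0 0 0" --pt "0 0 0 0" --pt "0 0 0 0"

```text
time: 23.55
tool_pos: [598.0, -19.3, 62.9]
tcp_rot: [-1.572, -0.0, -0.001]
contact_force: [1.5, -0.8, 5.4]
grip_width: 15.3
```

```bash
python3 chk.py pics/blue.png
```

```text
23.55 [598.  -19.3  62.9] 15.329964566308888 [ 1.5 -0.8  5.4]
scene red 16 (array([304. , 247.5]), array([710.5, -17.6,  49. ]))
scene yellow 14 (array([296.5, 241.3]), array([682.8, -33.9,  49. ]))
scene blue 8 (array([308.1, 240.1]), array([683.2,  -2.7,  49. ]))
side red 0 None
side yellow 7 (array([293.7, 194. ]), array([683.5, -31.7,  49. ]))
side blue 14 (array([291.9, 189.9]), array([692.5, -51.7,  49. ]))
```

View pics/blue.png

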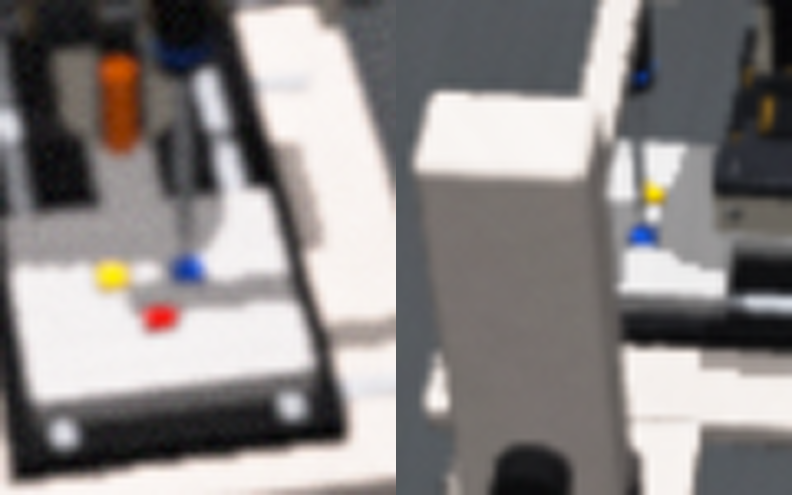

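Blue is right under the needle in both views (the side blob picked up the holder's blue band). I'll hold, release, back off upwards and check by numbers.

Emit:
arm_command --pt "0 0 0 0" --pt "0 0 0 0" --pt "0 0 0 0" --pt "0 0 0 0" --pt "0 0 0 0"

```text
time: 24.15
tool_pos: [598.0, -19.2, 62.9]
tcp_rot: [-1.572, -0.001, -0.0]
contact_force: [1.0, -1.2, 4.9]
grip_width: 15.2
```

Emit:
arm_command --pt "0 0 0 0" --pt "0 0 0 0" --pt "0 0 0 0" --pt "0 0 0 0" --pt "0 0 0 0" --claw 130

```text
time: 24.65
tool_pos: [597.6, -18.6, 62.4]
tcp_rot: [-1.571, 0.001, -0.0]
contact_force: [0.0, 0.2, 0.3]
grip_width: 44.5
```

Emit:
arm_command --pt "0 -0.01 0 0" --pt "0 -0.02 0 0" --pt "0 -0.03 0 0" --pt "0 -0.03 0 0" --pt "-0.01 -0.02 0 0"

```text
time: 25.15
tool_pos: [589.2, -18.8, 175.8]
tcp_rot: [-1.572, -0.004, -0.0]
contact_force: [1.0, 0.6, -0.3]
grip_width: 45.1
```

Emit:
arm_command --pt "-0.03 0 0 0" --pt "-0.03 0 0 0" --pt "-0.03 0 0 0" --pt "0 0 0 0" --pt "0 0 0 0"

```text
time: 25.65
tool_pos: [498.4, -18.7, 173.8]
tcp_rot: [-1.571, -0.002, -0.001]
contact_force: [0.2, -0.5, 0.7]
grip_width: 44.9
```

```bash
python3 - <<'E'
from h import *
o=bot.get_obs(); print(o['time'],o['tool_pos'].round(1),o['contact_force'].round(1),o['grip_width'])
for c in ('scene','side'):
    p=cap(c)
    for k,n in [('red',(712,-18,49)),('yellow',(684,-33,49)),('blue',(684,-2,49))]:
        q=blob(p,k,n,49,7); print(c,k,q[2],None if q[1] is None else (q[0].round(1),q[1].round(1)))
    print(find(p,'stack_top'), find(p,'sample_jar'),find(p,'dropper_bottle'))
E
```

```text
25.65 [498.4 -18.7 173.8] [ 0.2 -0.5  0.7] 44.90202924781118
scene red 16 (array([304. , 247.5]), array([710.5, -17.6,  49. ]))
scene yellow 10 (array([296.5, 241.8]), array([684.8, -34.2,  49. ]))
scene blue 8 (array([308. , 240.5]), array([684.6,  -3.2,  49. ]))
[] [([727.0, -263.3, 54.3], 0.66)] [([688.2, -403.7, 47.3], 0.76), ([469.5, -310.7, 83.9], 0.44)]
side red 0 None
side yellow 6 (array([293.5, 194. ]), array([684.2, -31.6,  49. ]))
side blue 8 (array([291.9, 200.1]), array([685.5,  -1.5,  49. ]))
[([427.5, 317.7, 6.8], 0.22)] [([710.2, -247.7, 53.8], 0.75)] [([675.9, -399.9, 44.2], 0.51)]
```

```bash
python3 -c "
from plant import job
print(job.close_job())"
```

```text
the job is handed in; nothing more can be done
None
```

The job is done and handed in at about 26 s of the 64 s allowed. The green cover is nested on the stack. The plate stopped with red, then yellow, then blue under the pointer, each held for over half a second. It was left on blue, with the gripper clear of everything.

- **Cover:** after release, its outline matched the expected nested position (rim 48 mm above the bench) in both the scene and side cameras.
- **Buttons:** each one appeared directly under the needle in both views, to about 2 mm by my estimate. On yellow I made one small 1 mm sideways correction.
- **Final check:** after I backed off, the plate had not moved in the camera images. Blue measured about (685, -2) mm, against about (684, -1) mm for the pointer tip. The sample jar and dropper bottle were still where they started. I did not re-check the slide box, petri dish or forceps, but the arm never went near them.

**Checks that failed or disagreed:**
- The side camera could not see red at the yellow and blue stops.
- One side reading of blue was wrong because it picked up the blue band on the pointer's holder. A narrower search afterwards gave the correct position.
- The last automatic search for the stack found nothing reliable, so the evidence for the nesting is the earlier picture.

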